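# Unload and reload a plate drill jig with lift-off bush bars

## Robot

A 6-joint arm with a two-finger parallel gripper is mounted at the origin on a cart in front of the work surface, level with it; the furniture and walls round the work are solid. World frame = base frame: x ahead of the robot, y to its left, z up, the work surface at z = 0. Lengths are in m, angles in rad, forces in N, time in s.
With the tool pointing down it reaches from about 0.25 to 0.725 m from the base axis. Payload 4 kg.
Tool frame: the origin (TCP) lies on the centre line of the jaws, within the pads' length; the fingertips stand ahead of it and the grasp point (between the pads) lies 3 mm ahead of it (bot.tcp_to_tips is the z of the fingertips in the tool frame, in m); z points along the fingers, y is the line along which they close (so a half turn about z gives the same grasp; the last joint's range is limited). The gripper opens to 85 mm and grips with 20 to 120 N. Pads are 22 mm wide; open, the fingers measure 114 mm over their backs; the gripper's body (76 mm by 85 mm) begins 54 mm behind the grasp point. The pads swing forward as they close: fully open they stand 13 mm farther back than shut.
Start: joints at [1.148, 0.241, 0.005, 1.335, 0, 1.571], TCP at [0.205, 0.456, 0.225] pointing down, gripper open.
Joint ranges: [-2.72, 2.72], [-1.05, 1.87], [-1.09, 1.28], [-1.99, 2.15], [-1.42, 1.44], [-3.14, 3.14]. Speed limits (rad/s): [2.79, 2.79, 3.14, 3.14, 3.14, 3.14].

## Interface

Orientations are given as a unit quaternion [x, y, z, w].
In Python, from workcell import telemetry, camera, camera_params, ticket, boxes_of, cut_out, spot_point, bot gives the robot as it stands.
- The arm moves only by the shell command python3 -m creep 'ROWS'. ROWS is text: rows parted by semicolons, each of 5 numbers parted by spaces: the opening, from 0 (shut) to 1 (fully open), then the shift along the tool's x, y, z in units of 150 mm (1.0 is 150 mm), then the turn about the tool's z in units of 180 degrees (1.0 is 180 degrees). In form: claw x y z turn; .... A call has 1 to 12 rows; each row is the pose to reach, as a shift and turn from the pose commanded when the call began, along the tool's axes at that moment, turning the shorter way round; what a row does not reach only later rows make up. A row lasts 1/8 s, in which the tool goes at most 62.5 mm and 10.7 degrees, less where a joint would pass 70% of its speed; a pose out of reach is approached as far as the arm can. A call with a number of a shift or a turn outside -1 to 1 is refused whole. A call with a gripper value outside its range is refused whole. The fingers move at their own pace and stop on an object; the grip force is fixed at half the most. Time passes only in rows, so rows that repeat a pose let the fingers close. It gives the time, the measured TCP pose, the force, the opening and the grip force at its end, in the units of the state.
- telemetry.get_obs(): the state, without advancing time (a new reading comes with each control period).
- camera(name): name is "side" or "top" or "wrist"; returns the picture (400x640x3 uint8, red, green, blue); there is no depth.
- camera_params(name): a dict with "camera_matrix" (3x3 intrinsics, pixels), "k1" (the pictures are not rectified: a ray, as slopes to the right and down, at radius r is drawn at 1 + k1 r^2 times it, then the intrinsics apply), "eye" and "attitude" of the camera in the world. Camera axes: x right, y down, z forward; pixel columns grow to the right and rows downward; lengths in m; the calibration is good to about 2 mm. A picture is of the moment at which its call begins: read the wrist's pose just before it. camera_params takes no time and is no camera call; for the wrist camera it gives the pose at the moment of the call.
- ticket.job_done(): hands the job in; it is judged then, once.
Trained networks look in the newest picture that a camera, given by its name, has taken for a name from the list of things; names that differ only in an ending like _2 or _b are one class to them, and where a whole thing is asked for, a point or a joint stands for the part that bears it (a point fixed in the world has none). Each returns a list of dicts, best first, with "conf" (0 to 1); they miss things now and then, are a little off and sometimes report something else, mostly with a low value. They report only what shows in the picture. A call takes as long as a camera call. They do not tell look-alikes from the thing itself.
- boxes_of(thing, camera): "at" ([x, y, z] in m, in world coordinates, good to about 4 mm: the middle of the surface that is visible of it).
- cut_out(thing, camera): "pixels" (400x640 bool, what is visible of it).
- spot_point(thing, camera): "at" ([x, y, z] in m, in world coordinates, good to about 4 mm: a listed point, or the origin of a listed thing).
The state is a dict: "clock": time; "joint_pos": joint angles; "joint_vel": joint speeds; "tau": joint torques, N m; "eef_pos": TCP position; "tool_rot": TCP orientation; "ft_force": force on the tool from outside, world axes, zero at the start; "ft_torque": the same for the moment, N m; "grip_width": finger opening in m; "grasp_force": force on a finger pad.
Only numpy, scipy, OpenCV 4.12 (cv2) and the standard library are available. Lean on these libraries where they do the work, as an engineer would, in place of code of your own. Each camera call takes 0.05 s, during which the arm holds its last target. There are 200 camera calls.

## Task

The plate in the drill jig is drilled. Lift off both bush bars and lay them flat on the rubber mat, put the drilled plate flat in the steel tray, and lay the blank in the jig's nest the same way round (its bore where the drilled plate's bore was). Then put each bush bar back down fully on its own pair of dowels.

Things in the scene. Friction and masses are not known exactly. Their poses are not given: they have to be found in the camera images.
- jig: fixed drill jig: dark steel base 210 (own x) x 134 (own y) x 12 mm, turned up to 35 degrees; origin: centre of its underside, z up. Nest centre at own (-12, 0) mm, the plate's long side along own y, its underside 17 mm above the bench on two rest strips. Four aluminium risers 24 x 24 mm, tops 35 mm above the bench, each with a bullet-nosed dowel 10 mm thick, tip at 55 mm.
- long_bar: longer bush bar, bright metal, 200 (own x) x 28 (own y) x 14 mm, a dark drill bush 18 mm wide standing 3 mm proud in the middle, a 14 mm dowel hole 88 mm each side of the middle, ends alike; about 0.3 kg. Origin: centre of its underside, z up. Its dowels: jig's own (+-88, +30) mm; seated, its underside is 35 mm above the bench, 8 mm above the plate in the nest.
- short_bar: shorter bush bar: as the long one, but 164 mm long with the dowel holes 72 mm each side of the middle; about 0.25 kg. Its dowels: jig's own (+-72, -30) mm. In the jig the two bars lie side by side over the plate with 32 mm clear between them.
- drilled_plate: drilled steel plate 60 (own x) x 100 (own y) x 10 mm, one 16 mm bore at own (-8, 0) mm and two 10 mm holes at own (12, +-30) mm; at the start in the jig's nest under the bars, its axes along the jig's. Origin: centre of its underside, z up. About 0.42 kg.
- blank: steel blank, 60 (own x) x 100 (own y) x 10 mm, with the 16 mm bore only, lying flat on the open bench. Origin: centre of its underside, z up. About 0.42 kg. Seated in the nest its own axes point along the jig's.
- bore (a point): centre of the blank's bore at its top face: blank's own (-8, 0, 10) mm
- bore_place (a point): where the bore's centre belongs in the nest: jig's own (-20, 0) mm, 27 mm above the bench (top of a seated plate). Six pointed steel pins 8 mm thick, tops 26 mm above the bench, bound the nest 2.5 mm off the plate's edges: at jig's own (-48.5, +-36), (24.5, +-36) and (-12, +-56.5) mm.
- mat: fixed black ribbed rubber mat 160 (own x) x 226 (own y) x 5 mm, the side area for the bars: room for both, side by side along own y. Origin: centre of its underside.
- tray: fixed shallow grey steel tray for finished plates, 150 (own x) x 180 (own y) mm outside, walls 3 mm thick and 22 mm high, floor 3 mm thick; empty at the start. Origin: centre of its underside.
Not all that is in view belongs to the job. Leave any red look-alike of the drilled_plate alone.

How it is judged:
By the outcome, as a careful person would: the job done as asked, in the order asked, and still so for the second after the job is handed in, with the robot touching nothing.
It also fails if it takes over 141 s, if anything falls off the work surface, if the arm or the gripper's body presses on something with over 40 N, if the wrist force passes 120 N, or if a joint passes its speed limit or range.

## Working session

There is one attempt and no reset: what is moved stays moved. The work goes in short steps, Python scripts to look and compute and a shell command to move; the robot and the scene stay as the last step left them, time stands still between calls to the robot, and variables do not carry over. Pictures are saved under pics/ and viewed, at most 14 in all, crops included, and the job is handed in when it is done.

```bash
ls; mkdir -p pics; python3 - <<'E'
from workcell import telemetry, camera, camera_params, boxes_of, cut_out, spot_point, bot
import cv2,numpy as np
np.set_printoptions(precision=4,suppress=True)
o=telemetry.get_obs(); print(o['clock'],o['eef_pos'],o['tool_rot'],o['grip_width'],bot.tcp_to_tips)
for c in ['top','side']:
    im=camera(c); cv2.imwrite(f'pics/{c}0.png',im[:,:,::-1])
    p=camera_params(c); print(c,p)
for t in ['jig','long_bar','short_bar','drilled_plate','blank','bore','bore_place','mat','tray']:
    for r in spot_point(t,'top')[:3]: print(t,r['conf'],np.array(r['at']))
E
```

```text
pics
0.0 [0.2049 0.4554 0.2244] [ 0.2098  0.9777 -0.001  -0.0002] 0.08574455543606334 0.022
top {'camera_matrix': array([[391.0192,   0.    , 320.7101],
       [  0.    , 391.0192, 202.8432],
       [  0.    ,   0.    ,   1.    ]]), 'k1': -0.07834950285854331, 'eye': array([0.3263, 0.1024, 1.0966]), 'attitude': array([ 0.7092, -0.701 ,  0.0497, -0.0555])}
side {'camera_matrix': array([[496.2229,   0.    , 315.2711],
       [  0.    , 496.2229, 194.2321],
       [  0.    ,   0.    ,   1.    ]]), 'k1': -0.14166235524902138, 'eye': array([-0.074 ,  1.0517,  1.096 ]), 'attitude': array([-0.2426,  0.8871, -0.3787,  0.104 ])}
jig 0.8 [ 0.4896  0.0226 -0.0008]
long_bar 0.56 [0.5065 0.0502 0.0322]
short_bar 0.83 [ 0.4858 -0.0132  0.0384]
short_bar 0.28 [ 0.3748  0.279  -0.0006]
drilled_plate 0.69 [0.4814 0.0232 0.0217]
drilled_plate 0.69 [0.6158 0.5063 0.0008]
blank 0.91 [ 0.374   0.2818 -0.0028]
bore 0.55 [0.3649 0.2809 0.0132]
bore 0.45 [0.4901 0.0192 0.0001]
bore_place 0.76 [0.4752 0.0276 0.0299]
mat 0.55 [0.6283 0.2717 0.0016]
tray 0.95 [ 0.3648 -0.2822  0.0015]
```

View pics/top0.png

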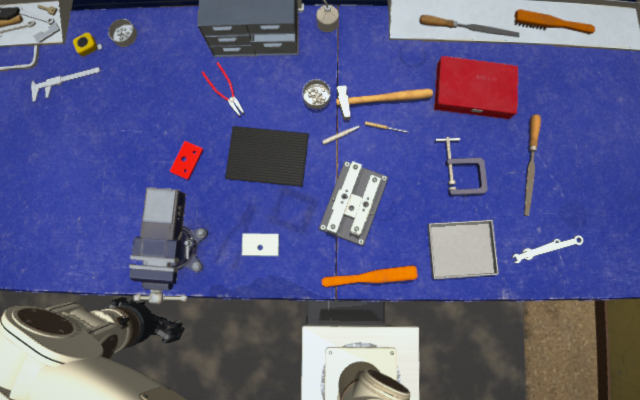

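View pics/side0.png

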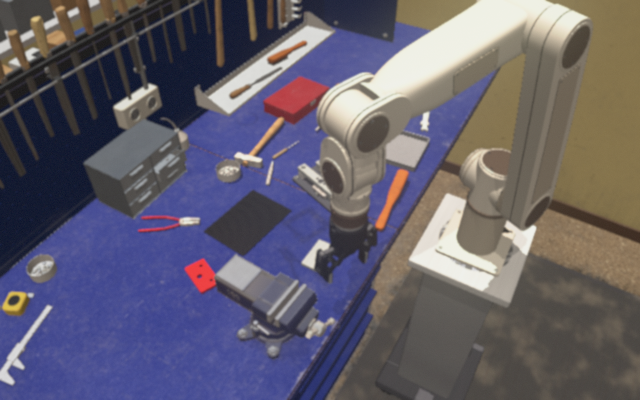

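The top view shows the jig at about (353,202), the blank at (260,244), the mat at (267,156), the tray at (463,250), and the red look-alike at (186,160). The side view agrees, with the arm clear of everything. Next I'll write helpers and get the yaws from masks.

```bash
cat > h.py <<'E'
from workcell import telemetry, camera, camera_params, boxes_of, cut_out, spot_point, bot
import cv2,numpy as np
from scipy.spatial.transform import Rotation as R
np.set_printoptions(precision=4,suppress=True)
def cam(name):
    p=camera_params(name); a=R.from_quat(p['attitude']).as_matrix()
    return p['camera_matrix'],p['k1'],np.array(p['eye']),a
def proj(P,c):
    K,k1,e,a=c; q=(np.asarray(P,float)-e)@a; s=q[...,:2]/q[...,2:]
    s=s*(1+k1*(s**2).sum(-1,keepdims=True)); return s*[K[0,0],K[1,1]]+K[:2,2]
def unproj(uv,z,c):
    K,k1,e,a=c; d=(np.asarray(uv,float)-K[:2,2])/[K[0,0],K[1,1]]; s=d.copy()
    for _ in range(20): s=d/(1+k1*(s**2).sum(-1,keepdims=True))
    r=np.concatenate([s,np.ones_like(s[...,:1])],-1)@a.T
    return e+r*((z-e[2])/r[...,2:])
def rect(im,c,z,ctr,yaw,half,mm=1.0):
    """metric picture of plane z: columns along own x, rows up along own y; mm per pixel"""
    n=int(2*half/mm); g=(np.arange(n)-n/2+.5)*mm/1000; X,Y=np.meshgrid(g,-g)
    cs,sn=np.cos(yaw),np.sin(yaw)
    P=np.stack([ctr[0]+cs*X-sn*Y,ctr[1]+sn*X+cs*Y,np.full_like(X,z)],-1)
    uv=proj(P,c).astype(np.float32); return cv2.remap(im,uv[...,0],uv[...,1],cv2.INTER_CUBIC)
def box(name,camn,z,c):
    m=cut_out(name,camn)
    for r in m[:2]:
        v,u=np.nonzero(r['pixels']); P=unproj(np.stack([u,v],1),z,c)[:,:2]
        (x,y),(w,h),an=cv2.minAreaRect((P*1000).astype(np.float32)); print(name,r['conf'],len(u),'ctr',np.round([x,y],1),'size',np.round([w,h],1),'ang',round(an,2))
def rel(xyz,ydeg):
    """rows from here: tool shifts /0.15, turn/180; ydeg = world angle of tool y (mod 180)"""
    o=telemetry.get_obs(); r=R.from_quat(o['tool_rot']).as_matrix()
    s=(np.array(xyz)-o['eef_pos'])@r/0.15; cur=np.degrees(np.arctan2(r[1,1],r[0,1]))
    d=(cur-ydeg+90)%180-90
    print('clock',round(o['clock'],2),'at',np.array(o['eef_pos']),'ydeg',round(cur,2),'tilt z',r[:,2],'q6',o['joint_pos'][5],'w',round(o['grip_width'],4),'F',o['ft_force'],'g',round(o['grasp_force'],1))
    print('ROW x y z turn:',s,round(d/180,4))
E
python3 - <<'E'
from h import *
camera('top'); c=cam('top')
box('jig','top',.012,c);box('mat','top',.005,c);box('tray','top',.02,c);box('blank','top',.01,c);box('long_bar','top',.049,c);box('short_bar','top',.049,c);box('drilled_plate','top',.03,c)
rel([.42,.02,.25],72)
w=cam('wrist');o=telemetry.get_obs(); r=R.from_quat(o['tool_rot']).as_matrix()
print((w[2]-o['eef_pos'])@r, r.T@w[3], w[0][0,0])
E
```

```text
jig 0.83 2053 ctr [492.3  20.4] size [137.6 212.6] ang 69.74
mat 0.88 4005 ctr [625.4 270.1] size [223.6 159.8] ang 84.37
tray 0.93 3600 ctr [ 364.6 -281.2] size [151.6 189.3] ang 3.64
tray 0.16 224 ctr [489.1  40.5] size [67.4 59.1] ang 68.38
blank 0.85 692 ctr [371.9 279. ] size [97.1 58.2] ang 88.99
long_bar 0.76 669 ctr [502.6  49.4] size [ 28.4 199.2] ang 69.17
short_bar 0.65 535 ctr [483.   -8.2] size [ 27.3 160.6] ang 69.42
drilled_plate 0.79 282 ctr [487.   41.2] size [68.6 59.6] ang 68.63
drilled_plate 0.63 712 ctr [606.  496.8] size [62.7 99.5] ang 66.77
clock 0.95 at [0.2052 0.456  0.2253] ydeg 65.77 tilt z [-0.  0. -1.] q6 1.5708080902006738 w 0.0854 F [-0.4378 -0.177   0.2046] g 0.0
ROW x y z turn: [-2.4988 -2.0628 -0.1647] -0.0346
[ 0.0719 -0.0003 -0.1476] [[-0.0009 -0.9581 -0.2866]
 [ 1.     -0.0008 -0.0005]
 [ 0.0002 -0.2866  0.9581]] 321.0341567420322
```

```bash
python3 -m creep '1 -0.98 -0.62 0 0; 1 -0.98 -0.62 0 0; 1 -0.98 -0.62 0 0; 0.6 -0.98 -0.62 0 0'; python3 -m creep '0.6 -0.98 -0.62 0 0; 0.6 -0.98 -0.62 0 0; 0.6 -0.98 -0.62 0 0; 0.6 -0.98 -0.62 0 0'; python3 -m creep '0.55 -0.97 -0.62 0.2 -0.0207; 0.55 -0.97 -0.62 0.4 -0.0207; 0.55 -0.97 -0.62 0.43 -0.0207; 0.55 -0.97 -0.62 0.43 -0.0207;0.55 -0.97 -0.62 0.43 -0.0207'
python3 - <<'E'
from h import *
rel([.492,.021,.16],69.5)
im=camera('wrist');c=cam('wrist'); np.savez('pics/w1.npz',im=im,**{k:v for k,v in zip('Kkea',c)})
r=rect(im,c,.049,[.492,.021],np.radians(-20.5),120,0.4)
cv2.imwrite('pics/w1r.png',cv2.cvtColor(r,cv2.COLOR_RGB2BGR)[:, :])
for t in ['jig','long_bar','short_bar','drilled_plate','bore_place']:
    for q in spot_point(t,'wrist')[:1]: print(t,q['conf'],np.array(q['at']))
E
```

```text
clock: 1.45
eef_pos: [0.3024, 0.3085, 0.2256]
tool_rot: [0.213, 0.977, -0.0, 0.0]
ft_force: [0.4, 0.5, -0.2]
grip_width: 0.0698
grasp_force: 0.0
clock: 1.95
eef_pos: [0.3983, 0.1644, 0.2253]
tool_rot: [0.212, 0.977, 0.0, 0.0]
ft_force: [-0.6, 0.8, -0.5]
grip_width: 0.0508
grasp_force: 0.0
clock: 2.58
eef_pos: [0.4912, 0.0227, 0.1606]
tool_rot: [0.177, 0.984, 0.0, -0.001]
ft_force: [-0.6, -0.3, -0.1]
grip_width: 0.0466
grasp_force: 0.0
clock 2.58 at [0.4912 0.0227 0.1606] ydeg 69.58 tilt z [-0.001   0.0008 -1.    ] q6 0.40197503528940765 w 0.0466 F [-0.5684 -0.2986 -0.0752] g 0.0
ROW x y z turn: [-0.0088 -0.0088  0.0042] 0.0005
jig 0.93 [0.493  0.0198 0.001 ]
long_bar 0.8 [0.5015 0.049  0.0349]
short_bar 0.71 [ 0.4821 -0.0101  0.037 ]
drilled_plate 0.76 [0.4825 0.0229 0.0145]
bore_place 0.67 [0.4687 0.0328 0.0266]
```

View pics/w1r.png

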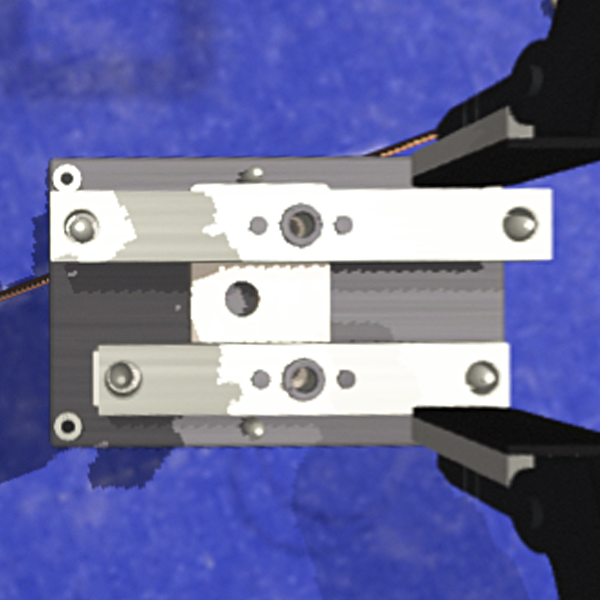

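The rectified view (0.4 mm/px) shows the long bar centred at (301,224), the short bar at (304,379), and the bore at (242,298). Sizes come out at 200.8 and 164.8 mm, which match. So jig yaw is about −20.4° and the long bar is on the +y side.

```bash
python3 - <<'E'
from h import *
print(bot.tcp_to_tips, [a for a in dir(bot) if a[0]!='_'])
rel([.5029,.0490,.056],69.6)
# fingertip reprojection: mark expected tips at several z
o=telemetry.get_obs(); r=R.from_quat(o['tool_rot']).as_matrix(); c=cam('wrist')
for zt in (.009,.016,.022): print(zt,proj(o['eef_pos']+r@np.array([[-.011,.0233,zt],[.011,.0233,zt],[-.011,-.0233,zt]]).T.T[0],c),proj(o['eef_pos']+r@[.011,.0233,zt],c))
im=np.load('pics/w1.npz')['im']; cv2.imwrite('pics/w1raw.png',im[:,:,::-1])
E
```

```text
0.022 ['Unreachable', 'tcp_to_tips']
clock 2.88 at [0.4915 0.0223 0.1616] ydeg 69.61 tilt z [ 0.0014  0.0002 -1.    ] q6 0.40116624672368517 w 0.0468 F [ 0.6687 -0.7667 -0.7774] g 0.0
ROW x y z turn: [-0.0082  0.1925  0.7041] 0.0001
0.009 [362.4411 267.7474] [364.0888 229.8073]
0.016 [360.8228 261.8242] [362.3437 225.1183]
0.022 [359.5276 257.0846] [360.9509 221.3767]
```

View pics/w1raw.png

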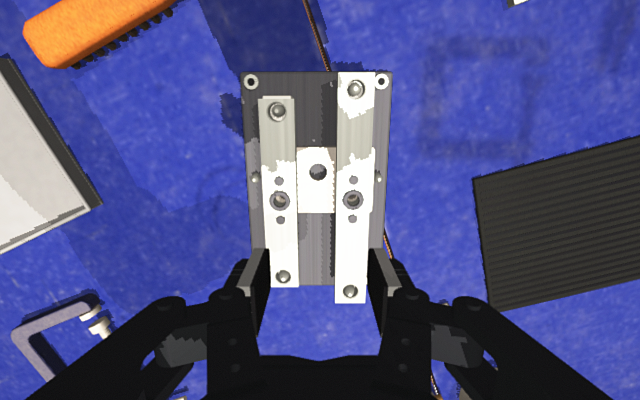

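```bash
python3 -m creep '0.55 -0.008 0.192 0 0; 0.55 -0.008 0.192 0.35 0; 0.55 -0.008 0.192 0.55 0; 0.55 -0.008 0.192 0.64 0; 0.55 -0.008 0.192 0.64 0;0.55 -0.008 0.192 0.64 0'
python3 - <<'E'
from h import *
rel([.5029,.0490,.056],69.6)
im=camera('wrist'); cv2.imwrite('pics/w2.png',cv2.resize(im[200:400,200:440,::-1],None,fx=3,fy=3))
E
```

```text
clock: 3.62
eef_pos: [0.504, 0.0479, 0.0663]
tool_rot: [0.178, 0.984, 0.0, 0.001]
ft_force: [0.0, -0.0, -0.3]
grip_width: 0.0468
grasp_force: 0.0
clock 3.62 at [0.504  0.0479 0.0663] ydeg 69.5 tilt z [ 0.0028  0.0003 -1.    ] q6 0.45253493739153183 w 0.0468 F [ 0.0168 -0.036  -0.3438] g 0.0
ROW x y z turn: [0.0094 0.0041 0.0685] -0.0005
```

View pics/w2.png

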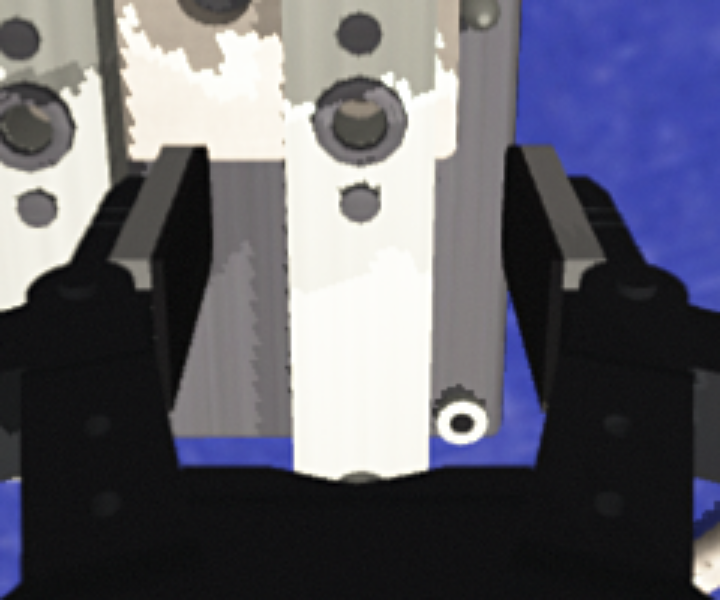

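The crop shows the pads either side of the long bar. Their tips are at crop (208,147) and (505,147), so they look farther back than 22 mm at this opening. I'll lower and test-close, watching width and force.

```bash
python3 -m creep '0.55 0.004 0.004 0.035 0; 0.55 0.004 0.004 0.068 0; 0.55 0.004 0.004 0.068 0;0.25 0.004 0.004 0.068 0;0.25 0.004 0.004 0.068 0;0.25 0.004 0.004 0.068 0;0.25 0.004 0.004 0.068 0'
python3 - <<'E'
from h import *
rel([.5029,.0490,.050],69.6)
im=camera('wrist'); cv2.imwrite('pics/w3.png',cv2.resize(im[200:400,200:440,::-1],None,fx=3,fy=3))
E
```

```text
clock: 4.55
eef_pos: [0.5024, 0.0485, 0.0547]
tool_rot: [0.178, 0.984, 0.0, 0.0]
ft_force: [0.3, -0.5, 0.8]
grip_width: 0.0213
grasp_force: 0.0
clock 4.55 at [0.5024 0.0485 0.0547] ydeg 69.5 tilt z [ 0.0001 -0.     -1.    ] q6 0.45409892605287594 w 0.0213 F [ 0.3343 -0.484   0.781 ] g 0.0
ROW x y z turn: [-0.002   0.0042  0.0311] -0.0006
```

View pics/w3.png

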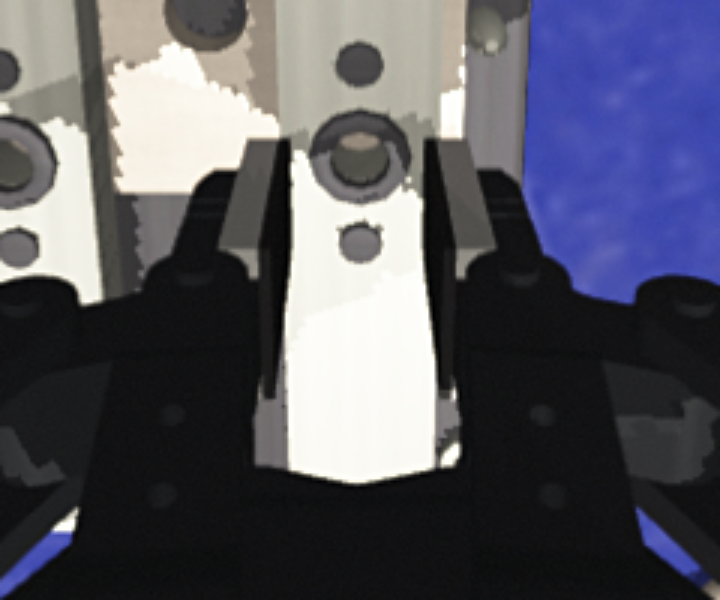

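The crop shows the jaws shut to 21 mm above the bar, with tips at crop (290,140) and (428,140). Triangulating those tips puts them about 11 mm behind the TCP, not 22 mm ahead. I'll reopen and go lower, still safely above the plate.

```bash
python3 -m creep '0.55 0 0.004 0 0; 0.55 0 0.004 0 0; 0.55 0 0.004 0 0;0.55 0 0.004 0 0; 0.55 0 0.004 0.06 0;0.55 0 0.004 0.12 0; 0.55 0 0.004 0.12 0'; python3 -m creep '0.55 0 0 0.03 0; 0.55 0 0 0.065 0; 0.55 0 0 0.065 0;0.25 0 0 0.065 0;0.25 0 0 0.065 0;0.25 0 0 0.065 0;0.25 0 0 0.065 0'
python3 - <<'E'
from h import *
rel([.5029,.0490,.050],69.6)
E
```

```text
clock: 5.48
eef_pos: [0.5014, 0.049, 0.0353]
tool_rot: [0.178, 0.984, -0.0, -0.001]
ft_force: [0.1, 0.9, 0.7]
grip_width: 0.047
grasp_force: 0.0
clock: 6.35
eef_pos: [0.5028, 0.0491, 0.0272]
tool_rot: [0.178, 0.984, 0.0, 0.0]
ft_force: [-1.7, -0.8, 3.5]
grip_width: 0.0263
grasp_force: 60.4
clock 6.35 at [0.5028 0.0491 0.0272] ydeg 69.5 tilt z [ 0.0006 -0.     -1.    ] q6 0.45514848879480474 w 0.0263 F [-1.7038 -0.801   3.4564] g 60.4
ROW x y z turn: [-0.001  -0.0002 -0.1519] -0.0006
```

Gripped at about 28 mm with 60 N. I'll lift and look at the target.

```bash
python3 -m creep '0.25 0 0 -0.1 0; 0.25 0 0 -0.2 0; 0.25 0 0 -0.4 0; 0.25 0 0 -0.75 0;0.25 0 0 -0.75 0;0.25 0 0 -0.75 0'
python3 - <<'E'
from h import *
rel([.638,.270,.14],-5.6)
E
```

```text
clock: 7.1
eef_pos: [0.5022, 0.0491, 0.1394]
tool_rot: [0.178, 0.984, 0.0, 0.0]
ft_force: [-0.4, 0.0, -3.2]
grip_width: 0.0268
grasp_force: 59.7
clock 7.1 at [0.5022 0.0491 0.1394] ydeg 69.5 tilt z [ 0.  0. -1.] q6 0.45514803265325054 w 0.0268 F [-0.3955  0.0489 -3.178 ] g 59.7
ROW x y z turn: [-0.3325  1.6965 -0.0038] 0.4172
```

```bash
python3 -m creep '0.25 -0.17 0.9 0 0.06; 0.25 -0.17 0.9 0 0.12; 0.25 -0.17 0.9 0 0.18;0.25 -0.17 0.9 0 0.24;0.25 -0.17 0.9 0 0.30; 0.25 -0.17 0.9 0 0.36; 0.25 -0.17 0.9 0 0.417;0.25 -0.17 0.9 0 0.417;0.25 -0.17 0.9 0 0.417'
python3 - <<'E'
from h import *
rel([.638,.270,0.06],-5.6)
E
```

```text
clock: 8.22
eef_pos: [0.5729, 0.1664, 0.1381]
tool_rot: [0.74, 0.673, -0.001, -0.001]
ft_force: [-0.2, -0.4, -2.3]
grip_width: 0.0263
grasp_force: 60.3
clock 8.22 at [0.5729 0.1664 0.1381] ydeg -5.41 tilt z [-0.0025 -0.0007 -1.    ] q6 1.9478619342514083 w 0.0263 F [-0.227  -0.4268 -2.2757] g 60.3
ROW x y z turn: [0.7293 0.3682 0.5188] 0.001
```

```bash
python3 -m creep '0.25 0.729 0.368 0 0; 0.25 0.729 0.368 0 0; 0.25 0.729 0.368 0.3 0; 0.25 0.729 0.368 0.6 0; 0.25 0.729 0.368 0.8 0; 0.25 0.729 0.368 0.86 0;0.25 0.729 0.368 0.9 0;0.25 0.729 0.368 0.925 0;0.25 0.729 0.368 0.925 0'
python3 - <<'E'
from h import *
rel([.638,.270,-.0028],-5.6)
E
```

```text
clock: 9.35
eef_pos: [0.64, 0.2704, 0.0018]
tool_rot: [0.741, 0.672, 0.001, 0.0]
ft_force: [-0.4, 0.3, -2.0]
grip_width: 0.0267
grasp_force: 60.3
clock 9.35 at [0.64   0.2704 0.0018] ydeg -5.55 tilt z [ 0.0018  0.0008 -1.    ] q6 2.0673640785486778 w 0.0267 F [-0.4238  0.3499 -2.0172] g 60.3
ROW x y z turn: [-0.0037 -0.013   0.0307] 0.0003
```

```bash
python3 -m creep '0.25 0 0 0.012 0; 0.25 0 0 0.02 0; 0.25 0 0 0.02 0; 0.25 0 0 0.02 0'; python3 -m creep '0.25 0 0 0.01 0;0.25 0 0 0.01 0;0.25 0 0 0.01 0'
```

```text
clock: 9.85
eef_pos: [0.6398, 0.2703, -0.0009]
tool_rot: [0.741, 0.672, 0.001, 0.0]
ft_force: [-2.9, -1.1, 6.7]
grip_width: 0.0261
grasp_force: 65.1
clock: 10.22
eef_pos: [0.6399, 0.2704, -0.001]
tool_rot: [0.741, 0.672, 0.001, 0.0]
ft_force: [-4.1, -1.9, 10.6]
grip_width: 0.0266
grasp_force: 68.6
```

```bash
python3 -m creep '0.55 0 0 0 0;0.55 0 0 0 0;0.55 0 0 0 0;0.55 0 0 0 0; 0.55 0 0 -0.2 0;0.55 0 0 -0.5 0; 0.55 0 0 -0.95 0;0.55 0 0 -0.95 0;0.55 0 0 -0.95 0'
python3 - <<'E'
from h import *
rel([.4823,-.0093,.14],69.6)
E
```

```text
clock: 11.35
eef_pos: [0.639, 0.2701, 0.1384]
tool_rot: [0.741, 0.672, -0.0, -0.0]
ft_force: [-0.3, 0.2, -0.6]
grip_width: 0.0471
grasp_force: 0.0
clock 11.35 at [0.639  0.2701 0.1384] ydeg -5.56 tilt z [-0.0003 -0.0001 -1.    ] q6 2.067597091025188 w 0.0471 F [-0.3391  0.2351 -0.6335] g 0.0
ROW x y z turn: [-1.955  -0.8598 -0.0106] -0.4175
```

```bash
python3 -m creep '0.55 -0.98 -0.43 0 -0.06; 0.55 -0.98 -0.43 0 -0.12; 0.55 -0.98 -0.43 0 -0.18;0.55 -0.98 -0.43 0 -0.24;0.55 -0.98 -0.43 0 -0.30; 0.55 -0.98 -0.43 0 -0.36; 0.55 -0.98 -0.43 0 -0.4175;0.55 -0.98 -0.43 0 -0.4175;0.55 -0.98 -0.43 0 -0.4175'
python3 - <<'E'
from h import *
rel([.4823,-.0093,.14],69.6)
camera('wrist'); print([(q['conf'],np.array(q['at'])) for q in spot_point('short_bar','wrist')])
E
```

```text
clock: 12.48
eef_pos: [0.5598, 0.1298, 0.1371]
tool_rot: [0.178, 0.984, -0.001, -0.001]
ft_force: [-1.0, -0.2, 0.6]
grip_width: 0.0472
grasp_force: 0.0
clock 12.47 at [0.5598 0.1298 0.1371] ydeg 69.44 tilt z [-0.0029 -0.0007 -1.    ] q6 0.5866486009219489 w 0.0472 F [-0.986  -0.1782  0.6189] g 0.0
ROW x y z turn: [ 0.1583 -1.0499 -0.0174] -0.0009
[]
```

```bash
python3 -m creep '0.55 0.158 -1 -0.02 0;0.55 0.158 -1 -0.02 0;0.55 0.158 -1 -0.02 0;0.55 0.158 -1 -0.02 0'; python3 -m creep '0.55 0 -0.05 0 0;0.55 0 -0.05 0 0;0.55 0 -0.05 0 0'
python3 - <<'E'
from h import *
rel([.4823,-.0093,.0272],69.6)
im=camera('wrist');c=cam('wrist')
r=rect(im,c,.049,[.4823,-.0093],np.radians(-20.4),100,0.4)
cv2.imwrite('pics/w4.png',r[:,:,::-1])
E
```

```text
clock: 13.08
eef_pos: [0.4853, -0.0037, 0.1418]
tool_rot: [0.179, 0.984, 0.0, -0.0]
ft_force: [0.6, 0.3, 0.2]
grip_width: 0.047
grasp_force: 0.0
clock: 13.45
eef_pos: [0.4841, -0.0087, 0.1415]
tool_rot: [0.177, 0.984, 0.0, -0.0]
ft_force: [-0.1, 0.0, -0.0]
grip_width: 0.0471
grasp_force: 0.0
clock 13.45 at [ 0.4841 -0.0087  0.1415] ydeg 69.64 tilt z [-0.      0.0001 -1.    ] q6 0.33724879002736485 w 0.0471 F [-0.0864  0.049  -0.0294] g 0.0
ROW x y z turn: [ 0.0095 -0.008   0.7617] 0.0002
```

View pics/w4.png

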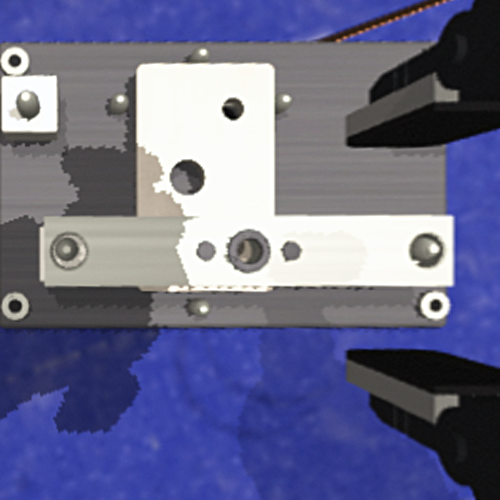

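The rectified view shows the short bar centred at (249,251), so my target point is right to within 0.5 mm. The long bar is gone, and the plate's bore is at (187,177).

```bash
python3 -m creep '0.55 0.007 -0.007 0.3 0;0.55 0.007 -0.007 0.55 0;0.55 0.007 -0.007 0.68 0;0.55 0.007 -0.007 0.74 0;0.55 0.007 -0.007 0.762 0;0.55 0.007 -0.007 0.762 0;0.25 0.007 -0.007 0.762 0;0.25 0.007 -0.007 0.762 0;0.25 0.007 -0.007 0.762 0;0.25 0.007 -0.007 0.762 0'
python3 - <<'E'
from h import *
rel([.578,.276,.1],-5.6)
E
```

```text
clock: 14.75
eef_pos: [0.4832, -0.0098, 0.0284]
tool_rot: [0.177, 0.984, 0.0, 0.001]
ft_force: [-1.1, 1.1, 5.3]
grip_width: 0.0266
grasp_force: 60.0
clock 14.75 at [ 0.4832 -0.0098  0.0284] ydeg 69.59 tilt z [ 0.0022  0.0003 -1.    ] q6 0.33565067937166 w 0.0266 F [-1.1239  1.0528  5.3394] g 60.0
ROW x y z turn: [ 0.0711  2.0066 -0.475 ] 0.4177
```

```bash
python3 -m creep '0.25 0 0 -0.1 0; 0.25 0 0 -0.2 0; 0.25 0 0 -0.4 0; 0.25 0 0 -0.75 0;0.25 0 0 -0.75 0;0.25 0 0 -0.75 0'; python3 -m creep '0.25 0.07 1 0 0.06; 0.25 0.07 1 0 0.12; 0.25 0.07 1 0 0.18;0.25 0.07 1 0 0.24;0.25 0.07 1 0 0.30; 0.25 0.07 1 0 0.36; 0.25 0.07 1 0 0.4177;0.25 0.07 1 0 0.4177;0.25 0.07 1 0 0.4177'
python3 - <<'E'
from h import *
rel([.576,.276,0],-5.6)
E
```

```text
clock: 15.5
eef_pos: [0.4816, -0.01, 0.1394]
tool_rot: [0.177, 0.984, -0.0, -0.0]
ft_force: [-1.2, -0.6, -3.7]
grip_width: 0.0262
grasp_force: 59.7
clock: 16.62
eef_pos: [0.5239, 0.1341, 0.1385]
tool_rot: [0.74, 0.673, -0.001, -0.001]
ft_force: [0.6, 0.5, -3.0]
grip_width: 0.0265
grasp_force: 60.1
clock 16.62 at [0.5239 0.1341 0.1385] ydeg -5.47 tilt z [-0.0026 -0.0007 -1.    ] q6 1.9168206085428212 w 0.0265 F [ 0.5679  0.5337 -3.0257] g 60.1
ROW x y z turn: [0.9759 0.2581 0.9219] 0.0007
```

```bash
python3 -m creep '0.25 0.976 0.258 0 0; 0.25 0.976 0.258 0 0; 0.25 0.976 0.258 0 0; 0.25 0.976 0.258 0.3 0; 0.25 0.976 0.258 0.6 0; 0.25 0.976 0.258 0.8 0; 0.25 0.976 0.258 0.86 0;0.25 0.976 0.258 0.9 0;0.25 0.976 0.258 0.92 0;0.25 0.976 0.258 0.92 0'; python3 -m creep '0.25 0 0 0.01 0; 0.25 0 0 0.02 0; 0.25 0 0 0.02 0; 0.25 0 0 0.02 0'
```

```text
clock: 17.88
eef_pos: [0.5784, 0.2766, 0.003]
tool_rot: [0.741, 0.672, 0.001, 0.0]
ft_force: [0.2, -0.2, -2.0]
grip_width: 0.0266
grasp_force: 60.2
clock: 18.38
eef_pos: [0.5778, 0.2764, -0.0009]
tool_rot: [0.741, 0.672, 0.0, 0.0]
ft_force: [0.7, -0.2, -2.5]
grip_width: 0.0264
grasp_force: 61.2
```

```bash
python3 -m creep '0.25 0 0 0.01 0; 0.25 0 0 0.01 0; 0.25 0 0 0.01 0'; python3 -m creep '0.5 0 0 0 0;0.5 0 0 0 0;0.5 0 0 0 0;0.5 0 0 0 0; 0.5 0 0 -0.2 0;0.5 0 0 -0.5 0; 0.8 0 0 -0.95 0;0.8 0 0 -0.95 0;0.8 0 0 -0.95 0'
python3 - <<'E'
from h import *
# drilled plate centre: jig own (-12,0); w4 bore pixel (187,177)-> own offset from ctr
rel([.476,.025,.14],-20.4)
im=camera('wrist');c=cam('wrist')
r=rect(im,c,.019,[.61,.272],np.radians(-5.6),130,0.5)
cv2.imwrite('pics/w5.png',r[:,:,::-1])
E
```

```text
clock: 18.75
eef_pos: [0.5779, 0.2764, -0.0009]
tool_rot: [0.741, 0.672, 0.001, 0.0]
ft_force: [-2.9, -1.3, 5.8]
grip_width: 0.0264
grasp_force: 65.6
clock: 19.88
eef_pos: [0.5778, 0.2764, 0.1403]
tool_rot: [0.741, 0.672, 0.001, 0.0]
ft_force: [0.1, 0.4, -1.6]
grip_width: 0.0681
grasp_force: 0.0
clock 19.88 at [0.5778 0.2764 0.1403] ydeg -5.59 tilt z [ 0.0011  0.0005 -1.    ] q6 2.1145414001722838 w 0.0681 F [ 0.097   0.4288 -1.5733] g 0.0
ROW x y z turn: [-1.7339 -0.5121  0.0001] 0.0823
```

View pics/w5.png

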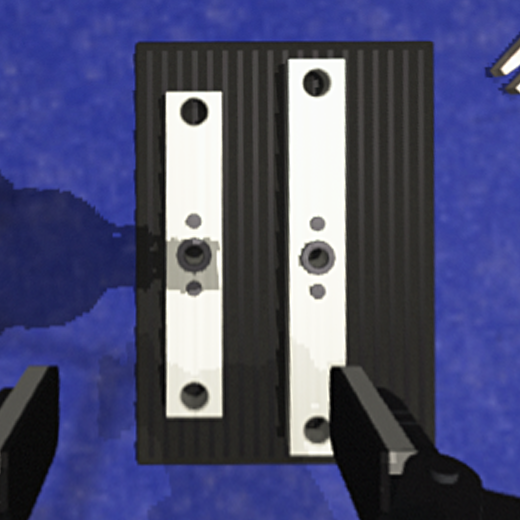

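Both bars lie flat on the mat: short at column 194, long at column 317, both well inside the edges. Next is the drilled plate.

```bash
python3 -m creep '0.8 -0.9 -0.25 0 0.03;0.8 -0.9 -0.25 0 0.06;0.8 -0.9 -0.25 0 0.082;0.8 -0.9 -0.25 0 0.082;0.8 -0.9 -0.25 0 0.082'
python3 - <<'E'
from h import *
rel([.4817,.0239,.14],-20.4)
E
```

```text
clock: 20.55
eef_pos: [0.5269, 0.1461, 0.1387]
tool_rot: [0.82, 0.572, -0.001, -0.0]
ft_force: [0.1, 0.3, 0.1]
grip_width: 0.0687
grasp_force: 0.0
clock 20.55 at [0.5269 0.1461 0.1387] ydeg -20.27 tilt z [-0.0015 -0.0001 -1.    ] q6 2.1948057727452674 w 0.0687 F [0.1195 0.2729 0.0968] g 0.0
ROW x y z turn: [-0.8687 -0.0007 -0.008 ] 0.0007
```

```bash
python3 -m creep '0.8 -0.868 0 0.1 0;0.8 -0.868 0 0.2 0;0.8 -0.868 0 0.2 0;0.8 -0.868 0 0.2 0;0.8 -0.868 0 0.2 0'
python3 - <<'E'
from h import *
im=camera('wrist');c=cam('wrist')
rel([.4817,.0239,.0],-20.4)
r=rect(im,c,.027,[.4929,.0197],np.radians(-20.4),120,0.4)
cv2.imwrite('pics/w6.png',r[:,:,::-1]); np.savez('pics/w6.npz',im=im,**{k:v for k,v in zip('Kkea',c)})
E
```

```text
clock: 21.18
eef_pos: [0.4833, 0.0249, 0.1103]
tool_rot: [0.82, 0.572, 0.001, 0.0]
ft_force: [1.0, 0.1, -0.5]
grip_width: 0.0684
grasp_force: 0.0
clock 21.23 at [0.4832 0.0249 0.1103] ydeg -20.22 tilt z [ 0.0017  0.0004 -1.    ] q6 1.9749594047137153 w 0.0683 F [-0.0555  1.2432 -0.005 ] g 0.0
ROW x y z turn: [-0.0104 -0.0082  0.7352] 0.001
```

View pics/w6.png

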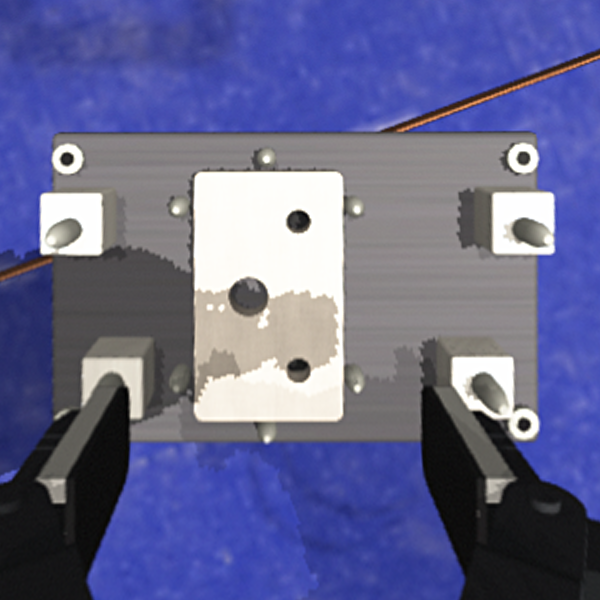

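The view shows the plate spanning columns 194–344 and rows 171–421, which is 60 x 100 mm. Its centre is at (269,296) and the bore at (248,296), and it is nearly centred between the pins. I'll descend carefully.

```bash
python3 -m creep '0.8 0 -0.008 0.25 0.001;0.8 0 -0.008 0.45 0.001;0.8 0 -0.008 0.6 0.001;0.8 0 -0.008 0.66 0.001;0.8 0 -0.008 0.66 0.001;0.8 0 -0.008 0.66 0.001'
python3 - <<'E'
from h import *
im=camera('wrist');c=cam('wrist')
rel([.4819,.0255,.0],-20.4)
cv2.imwrite('pics/w7.png',cv2.resize(im[190:400,180:460,::-1],None,fx=2.5,fy=2.5)); print(c[0])
E
```

```text
clock: 21.98
eef_pos: [0.4818, 0.0242, 0.0118]
tool_rot: [0.822, 0.57, 0.001, 0.001]
ft_force: [0.1, -0.2, 0.4]
grip_width: 0.0683
grasp_force: 0.0
clock 22.02 at [0.4818 0.0241 0.0119] ydeg -20.52 tilt z [ 0.0023  0.0001 -1.    ] q6 1.97892488445095 w 0.0688 F [ 0.3066 -0.3885  0.0605] g 0.0
ROW x y z turn: [ 0.0086 -0.0029  0.0791] -0.0007
[[321.0342   0.     318.5665]
 [  0.     321.0342 203.9762]
 [  0.       0.       1.    ]]
```

View pics/w7.png

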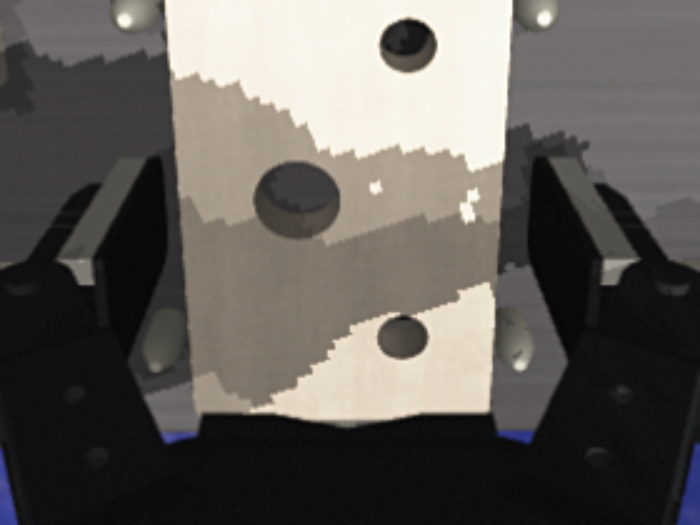

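The crop shows the pad tips either side of the plate at crop (162,157) and (530,157), about 11 mm behind the TCP again. They clear the plate edge and the pins, so I'll go down about 7.5 mm and grip.

```bash
python3 -m creep '0.8 0.008 -0.003 0.03 0;0.8 0.008 -0.003 0.05 0;0.8 0.008 -0.003 0.05 0;0.8 0.008 -0.003 0.05 0'; python3 -m creep '0.55 0 0 0 0;0.55 0 0 0 0;0.55 0 0 0 0;0.55 0 0 0 0'
python3 -c "
from h import *
rel([.364,-.281,.1],-20)"
```

```text
clock: 22.52
eef_pos: [0.4806, 0.0252, 0.0033]
tool_rot: [0.822, 0.57, -0.0, -0.0]
ft_force: [-0.7, -0.3, 0.2]
grip_width: 0.0682
grasp_force: 0.0
clock: 23.02
eef_pos: [0.4809, 0.0251, 0.0038]
tool_rot: [0.822, 0.57, 0.0, 0.0]
ft_force: [-2.0, -0.9, 6.0]
grip_width: 0.0586
grasp_force: 65.2
clock 23.02 at [0.4809 0.0251 0.0038] ydeg -20.54 tilt z [ 0.0006 -0.     -1.    ] q6 1.98152842218065 w 0.0586 F [-2.0405 -0.868   6.0275] g 65.2
ROW x y z turn: [-2.1844 -0.0133 -0.6417] -0.003
```

Plate gripped. I'll lift it and carry it to the tray.

```bash
python3 -m creep '0.55 0 0 -0.06 0;0.55 0 0 -0.15 0;0.55 0 0 -0.35 0;0.55 0 0 -0.7 0;0.55 0 0 -0.7 0;0.55 0 0 -0.7 0'; python3 -m creep '0.55 -1 0 0 -0.05;0.55 -1 0 0 -0.1;0.55 -1 0 0 -0.134;0.55 -1 0 0 -0.134;0.55 -1 0 0 -0.134'
python3 -c "
from h import *
rel([.3646,-.2812,-.008],3.6)"
```

```text
clock: 23.78
eef_pos: [0.4801, 0.0252, 0.1081]
tool_rot: [0.822, 0.57, -0.0, -0.0]
ft_force: [-0.5, -1.2, -5.2]
grip_width: 0.0578
grasp_force: 66.2
clock: 24.4
eef_pos: [0.4272, -0.1148, 0.1071]
tool_rot: [0.685, 0.729, -0.0, -0.001]
ft_force: [0.5, 0.3, -5.1]
grip_width: 0.0587
grasp_force: 66.1
clock 24.4 at [ 0.4272 -0.1148  0.1071] ydeg 3.53 tilt z [-0.0024  0.0012 -1.    ] q6 1.24641360212493 w 0.0587 F [ 0.5403  0.2546 -5.0854] g 66.1
ROW x y z turn: [-1.0828 -0.4829  0.7673] -0.0004
```

```bash
python3 -m creep '0.55 -1 -0.48 0 0;0.55 -1 -0.48 0 0;0.55 -1 -0.48 0 0;0.55 -1 -0.48 0 0;0.55 -1 -0.48 0 0'; python3 -m creep '0.55 -0.08 0 0.3 0;0.55 -0.08 0 0.5 0;0.55 -0.08 0 0.65 0;0.55 -0.08 0 0.72 0;0.55 -0.08 0 0.74 0;0.55 -0.08 0 0.74 0;0.55 -0.08 0 0.74 0'
python3 -c "
from h import *
camera('wrist')
rel([.3646,-.2812,-.0103],3.6)
box('tray','wrist',.02,cam('wrist'))"
```

```text
clock: 25.02
eef_pos: [0.3658, -0.2683, 0.1077]
tool_rot: [0.684, 0.729, 0.0, -0.001]
ft_force: [0.5, -0.2, -4.2]
grip_width: 0.0584
grasp_force: 66.2
clock: 25.9
eef_pos: [0.3671, -0.2819, -0.0018]
tool_rot: [0.685, 0.729, 0.0, 0.001]
ft_force: [-0.6, 0.2, -3.2]
grip_width: 0.0584
grasp_force: 66.2
clock 25.95 at [ 0.367  -0.282  -0.0018] ydeg 3.59 tilt z [ 0.0015 -0.0012 -1.    ] q6 0.8531510028319056 w 0.0583 F [-0.4933  0.4307 -4.0833] g 66.2
ROW x y z turn: [ 0.0062 -0.0159  0.0564] -0.0001
tray 0.7 72046 ctr [ 363.2 -271.8] size [152.8 159.1] ang 3.61
```

```bash
python3 -m creep '0.55 0 -0.016 0.02 0;0.55 0 -0.016 0.03 0;0.55 0 -0.016 0.04 0;0.55 0 -0.016 0.04 0;0.55 0 -0.016 0.04 0'; python3 -m creep '0.55 0 0 0.008 0;0.55 0 0 0.012 0;0.55 0 0 0.012 0'
```

```text
clock: 26.62
eef_pos: [0.3635, -0.2816, -0.0075]
tool_rot: [0.685, 0.729, -0.0, -0.0]
ft_force: [-3.9, 1.6, 9.8]
grip_width: 0.0583
grasp_force: 73.7
clock: 27.0
eef_pos: [0.3636, -0.2816, -0.0076]
tool_rot: [0.685, 0.729, -0.0, 0.0]
ft_force: [-7.8, 5.7, 25.7]
grip_width: 0.0585
grasp_force: 82.7
```

```bash
python3 -m creep '0.8 0 0 -0.012 0;0.8 0 0 -0.012 0;0.8 0 0 -0.012 0;0.8 0 0 -0.012 0;0.8 0 0 -0.3 0;0.8 0 0 -0.6 0;0.8 0 0 -0.9 0;0.8 0 0 -0.9 0'
python3 - <<'E'
from h import *
im=camera('wrist');c=cam('wrist')
r=rect(im,c,.013,[.3646,-.2812],np.radians(3.6),100,0.5); cv2.imwrite('pics/w8.png',r[:,:,::-1])
camera('top'); t=cam('top'); box('blank','top',.01,t); box('drilled_plate','top',.013,t)
rel([.372,.279,.13],-1)
E
```

```text
clock: 28.0
eef_pos: [0.3664, -0.2835, 0.1281]
tool_rot: [0.685, 0.729, 0.0, 0.004]
ft_force: [-0.6, -0.7, -0.6]
grip_width: 0.0682
grasp_force: 0.0
blank 0.87 741 ctr [373.  280.1] size [99.6 60.6] ang 89.05
drilled_plate 0.8 748 ctr [609.4 502.3] size [ 66.4 101.9] ang 67.14
drilled_plate 0.59 794 ctr [ 364.  -279.8] size [ 61.1 103.9] ang 3.47
clock 28.2 at [ 0.363  -0.2809  0.1231] ydeg 3.59 tilt z [-0.0023  0.0018 -1.    ] q6 0.8496463702745539 w 0.0679 F [-0.7569 -0.1485 -0.3331] g 0.0
ROW x y z turn: [ 3.7214  0.2934 -0.0394] 0.0255
```

View pics/w8.png

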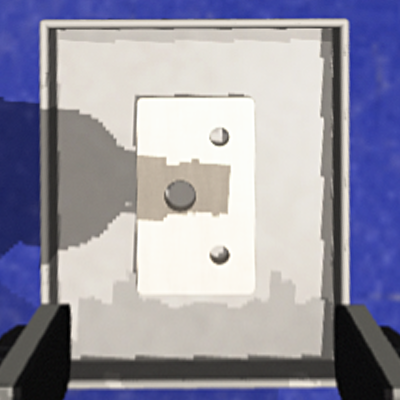

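The plate lies flat in the tray at columns 137–253, rows 97–295. On to the blank.

```bash
for i in 1 2 3; do python3 -m creep '0.8 0.93 0.07 0 0;0.8 0.93 0.07 0 0;0.8 0.93 0.07 0 0;0.8 0.93 0.07 0 0' | grep eef; done; python3 -m creep '0.8 0.93 0.07 0 0.0255;0.8 0.93 0.07 0.1 0.0255;0.8 0.93 0.07 0.1 0.0255;0.8 0.93 0.07 0.1 0.0255;0.8 0.93 0.07 0.1 0.0255' | grep eef
python3 - <<'E'
from h import *
im=camera('wrist');c=cam('wrist')
rel([.3725,.2795,.13],-1)
r=rect(im,c,.010,[.3725,.2795],np.radians(-1),100,0.4); cv2.imwrite('pics/w9.png',r[:,:,::-1])
box('blank','wrist',.01,c)
print(spot_point('bore','wrist')[:1],spot_point('blank','wrist')[:1])
E
```

```text
eef_pos: [0.3652, -0.141, 0.1237]
eef_pos: [0.368, -0.0021, 0.1242]
eef_pos: [0.3697, 0.1372, 0.1242]
eef_pos: [0.3711, 0.2756, 0.1094]
clock 30.38 at [0.3712 0.2758 0.1096] ydeg -1.17 tilt z [-0.0003 -0.0009 -1.    ] q6 2.230548217216843 w 0.0682 F [-0.2582 -0.8078  0.3672] g 0.0
ROW x y z turn: [ 0.0247  0.0082 -0.1359] -0.0009
blank 0.86 8744 ctr [371.  280.9] size [100.2  59.8] ang 89.95
[{'at': [0.3602, 0.2798, 0.0121], 'conf': 0.93}] [{'at': [0.3704, 0.2826, -0.0006], 'conf': 0.58}]
```

View pics/w9.png

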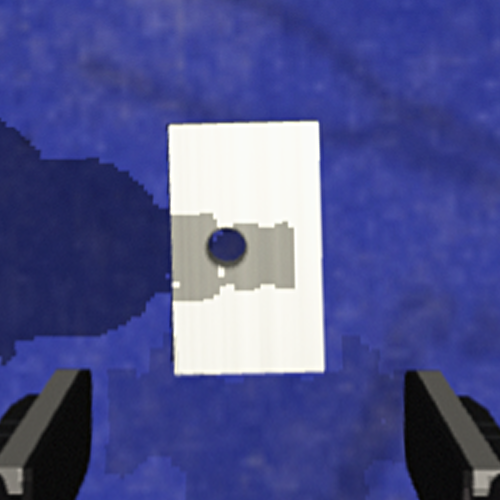

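The view shows the blank centred at (246,249) with its bore at (227,246), so the bore is on the −x side. Yaw is about +0.3°. I'll grasp it across the short side.

```bash
python3 -m creep '0.8 0.028 -0.001 0.3 -0.008;0.8 0.028 -0.001 0.55 -0.008;0.8 0.028 -0.001 0.7 -0.008;0.8 0.028 -0.001 0.75 -0.008;0.8 0.028 -0.001 0.775 -0.008;0.8 0.028 -0.001 0.775 -0.008;0.8 0.028 -0.001 0.775 -0.008'
python3 -c "
from h import *
rel([.371,.280,-.009],0.3)"
```

```text
clock: 31.4
eef_pos: [0.3716, 0.2826, -0.0058]
tool_rot: [0.704, 0.71, 0.001, 0.0]
ft_force: [-0.2, 0.4, 0.2]
grip_width: 0.0683
grasp_force: 0.0
clock 31.4 at [ 0.3716  0.2826 -0.0058] ydeg 0.43 tilt z [ 0.0015  0.0012 -1.    ] q6 2.213450217312881 w 0.0683 F [-0.1843  0.413   0.1776] g 0.0
ROW x y z turn: [-0.0175 -0.0042  0.021 ] 0.0007
```

```bash
python3 -m creep '0.8 -0.0175 -0.004 0.02 0;0.8 -0.0175 -0.004 0.02 0;0.8 -0.0175 -0.004 0.02 0'; python3 -m creep '0.55 0 0 0 0;0.55 0 0 0 0;0.55 0 0 0 0;0.55 0 0 0 0'
python3 -c "
from h import *
rel([.371,.280,-.009],0.3)"
```

```text
clock: 31.78
eef_pos: [0.3703, 0.2794, -0.0097]
tool_rot: [0.704, 0.71, 0.0, 0.0]
ft_force: [-0.2, -0.5, 0.0]
grip_width: 0.0684
grasp_force: 0.0
clock: 32.28
eef_pos: [0.3704, 0.2796, -0.0092]
tool_rot: [0.704, 0.71, 0.0, 0.0]
ft_force: [-1.1, -0.4, 5.2]
grip_width: 0.0579
grasp_force: 64.3
clock 32.27 at [ 0.3704  0.2796 -0.0092] ydeg 0.44 tilt z [ 0.0003  0.0003 -1.    ] q6 2.2097381708538255 w 0.0579 F [-1.0604 -0.4246  5.1787] g 64.3
ROW x y z turn: [ 0.0027  0.0041 -0.0011] 0.0008
```

```bash
python3 -m creep '0.55 0 0 -0.06 0;0.55 0 0 -0.2 0;0.55 0 0 -0.5 0;0.55 0 0 -0.8 0;0.55 0 0 -0.8 0;0.55 0 0 -0.8 0'; python3 -m creep '0.55 -0.85 0.37 0 0.04;0.55 -0.85 0.37 0 0.08;0.55 -0.85 0.37 0 0.116;0.55 -0.85 0.37 0 0.116;0.55 -0.85 0.37 0 0.116'
python3 -c "
from h import *
rel([.481,.0252,.06],-20.5)"
```

```text
clock: 33.02
eef_pos: [0.3695, 0.2789, 0.1095]
tool_rot: [0.704, 0.71, -0.001, -0.0]
ft_force: [-0.6, -0.8, -4.5]
grip_width: 0.0581
grasp_force: 65.9
clock: 33.65
eef_pos: [0.4256, 0.1527, 0.1091]
tool_rot: [0.821, 0.571, -0.001, -0.001]
ft_force: [-0.7, 0.4, -3.5]
grip_width: 0.0584
grasp_force: 65.9
clock 33.65 at [0.4256 0.1527 0.1091] ydeg -20.32 tilt z [-0.0028 -0.0005 -1.    ] q6 2.269526558234896 w 0.0584 F [-0.7486  0.4334 -3.5462] g 65.9
ROW x y z turn: [-0.6682  0.6425  0.3264] 0.001
```

```bash
python3 -m creep '0.55 -0.668 0.6425 0 0.001;0.55 -0.668 0.6425 0 0.001;0.55 -0.668 0.6425 0 0.001;0.55 -0.668 0.6425 0.3 0.001;0.55 -0.668 0.6425 0.45 0.001;0.55 -0.668 0.6425 0.45 0.001;0.55 -0.668 0.6425 0.45 0.001;0.55 -0.668 0.6425 0.45 0.001'
python3 - <<'E'
from h import *
im=camera('wrist');c=cam('wrist')
rel([.481,.0252,.0078],-20.5)
r=rect(im,c,.026,[.4929,.0197],np.radians(-20.4),100,0.4); cv2.imwrite('pics/w10.png',r[:,:,::-1])
E
```

```text
clock: 34.65
eef_pos: [0.4833, 0.0255, 0.0441]
tool_rot: [0.822, 0.57, 0.001, 0.001]
ft_force: [0.4, 0.2, -3.6]
grip_width: 0.0582
grasp_force: 66.1
clock 34.7 at [0.4832 0.0253 0.044 ] ydeg -20.57 tilt z [ 0.0026  0.0002 -1.    ] q6 1.9822148906916048 w 0.0581 F [-0.3122 -0.8342 -3.3868] g 66.1
ROW x y z turn: [-0.0061 -0.0138  0.2413] -0.0004
```

View pics/w10.png

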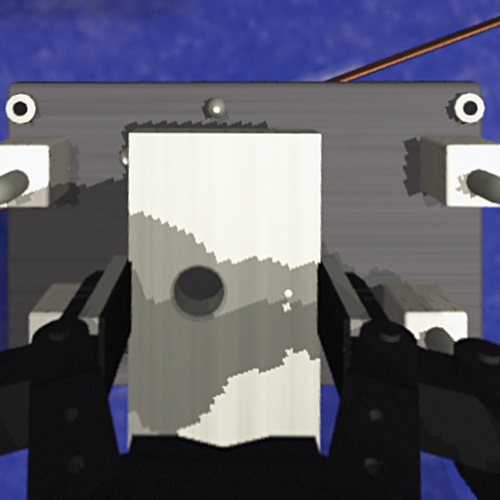

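The view shows the blank held square over the nest, with its bore at (198,291) on the −x side and the upper pin at (217,108). I'll lower it in guarded steps.

```bash
python3 -m creep '0.55 -0.006 -0.013 0.03 0;0.55 -0.006 -0.013 0.06 0;0.55 -0.006 -0.013 0.09 0;0.55 -0.006 -0.013 0.1 0;0.55 -0.006 -0.013 0.1 0;0.55 -0.006 -0.013 0.1 0'
python3 -c "
from h import *
rel([.481,.0252,.0078],-20.5)"
```

```text
clock: 35.45
eef_pos: [0.48, 0.0247, 0.0278]
tool_rot: [0.822, 0.569, 0.0, 0.0]
ft_force: [0.5, 0.6, -2.8]
grip_width: 0.0581
grasp_force: 66.1
clock 35.45 at [0.48   0.0247 0.0278] ydeg -20.63 tilt z [ 0.0001 -0.     -1.    ] q6 1.9822033050006302 w 0.0581 F [ 0.4634  0.6417 -2.8184] g 66.1
ROW x y z turn: [0.0055 0.0047 0.1333] -0.0007
```

```bash
python3 -m creep '0.55 0.004 0.005 0.03 -0.0005;0.55 0.004 0.005 0.06 -0.0005;0.55 0.004 0.005 0.08 -0.0005;0.55 0.004 0.005 0.1 -0.0005;0.55 0.004 0.005 0.11 -0.0005;0.55 0.004 0.005 0.11 -0.0005'; python3 -m creep '0.55 0 0 0.01 0;0.55 0 0 0.02 0;0.55 0 0 0.02 0'
```

```text
clock: 36.2
eef_pos: [0.4807, 0.025, 0.0111]
tool_rot: [0.822, 0.57, -0.0, -0.0]
ft_force: [-0.2, 0.1, -2.2]
grip_width: 0.0577
grasp_force: 66.1
clock: 36.58
eef_pos: [0.4807, 0.025, 0.0082]
tool_rot: [0.822, 0.57, -0.0, -0.0]
ft_force: [-0.2, -0.2, -3.5]
grip_width: 0.0582
grasp_force: 66.1
```

```bash
python3 -m creep '0.55 0 0 0.006 0;0.55 0 0 0.012 0;0.55 0 0 0.012 0'
```

```text
clock: 36.95
eef_pos: [0.4809, 0.025, 0.0078]
tool_rot: [0.822, 0.57, 0.0, 0.0]
ft_force: [-4.5, -0.7, 8.8]
grip_width: 0.0582
grasp_force: 67.4
```

Seated at the expected height. I'll release, lift and check.

```bash
python3 -m creep '0.8 0 0 0 0;0.8 0 0 0 0;0.8 0 0 0 0;0.8 0 0 0 0;0.8 0 0 -0.15 0;0.8 0 0 -0.4 0;0.55 0 0 -0.75 0;0.55 0 0 -0.75 0;0.55 0 0 -0.75 0'
python3 - <<'E'
from h import *
im=camera('wrist');c=cam('wrist')
rel([.578,.2764,.12],-5.6)
r=rect(im,c,.027,[.4929,.0197],np.radians(-20.4),120,0.4); cv2.imwrite('pics/w11.png',r[:,:,::-1])
E
```

```text
clock: 38.08
eef_pos: [0.4806, 0.025, 0.1187]
tool_rot: [0.822, 0.57, 0.0, -0.0]
ft_force: [-1.0, -0.2, 0.2]
grip_width: 0.0472
grasp_force: 0.0
clock 38.12 at [0.4799 0.025  0.118 ] ydeg -20.54 tilt z [-0.002  -0.0001 -1.    ] q6 1.9811639307893516 w 0.0473 F [-0.0079 -0.214  -0.065 ] g 0.0
ROW x y z turn: [ 1.7992  0.0243 -0.0151] -0.083
```

View pics/w11.png

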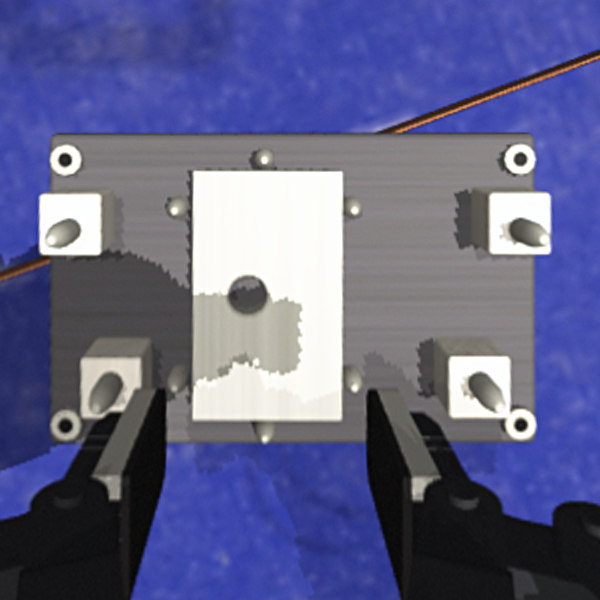

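The blank sits in the nest exactly where the drilled plate was: columns 193–343, rows 171–420, bore at (248,294), inside all the pins. Now the short bar. I'll regrip it at the recorded release pose and use force and pose feedback from here.

```bash
python3 -m creep '0.55 0.9 0.012 0 -0.04;0.55 0.9 0.012 0 -0.083;0.55 0.9 0.012 0 -0.083;0.55 0.9 0.012 0 -0.083'|grep eef
python3 -c "
from h import *
rel([.5778,.2764,.03],-5.57)"
```

```text
eef_pos: [0.5286, 0.1509, 0.1171]
clock 38.62 at [0.5286 0.1509 0.1171] ydeg -5.55 tilt z [-0.0036 -0.0015 -1.    ] q6 1.9458674333552128 w 0.0469 F [ 0.1961 -0.077  -0.0216] g 0.0
ROW x y z turn: [0.8657 0.2475 0.5781] 0.0001
```

```bash
python3 -m creep '0.55 0.866 0.2475 0 0;0.55 0.866 0.2475 0 0;0.55 0.866 0.2475 0.2 0;0.55 0.866 0.2475 0.4 0;0.55 0.866 0.2475 0.5 0;0.55 0.866 0.2475 0.5 0;0.55 0.866 0.2475 0.5 0'|grep eef
python3 -c "
from h import *
rel([.5778,.2764,-.0005],-5.57)"
```

```text
eef_pos: [0.5804, 0.276, 0.0453]
clock 39.5 at [0.5804 0.276  0.0453] ydeg -5.66 tilt z [ 0.0017  0.0007 -1.    ] q6 2.1135468651175833 w 0.0468 F [ 0.8627 -0.2246 -0.6075] g 0.0
ROW x y z turn: [ 0.0007 -0.0178  0.3052] -0.0005
```

```bash
python3 -m creep '0.55 0.001 -0.015 0.1 0;0.55 0.001 -0.015 0.2 0;0.55 0.001 -0.015 0.28 0;0.55 0.001 -0.015 0.3 0;0.55 0.001 -0.015 0.3 0;0.55 0.001 -0.015 0.3 0;0.55 0.001 -0.015 0.3 0'|grep -E 'eef|force'
python3 -c "
from h import *
rel([.5778,.2764,-.0005],-5.57)"
```

```text
eef_pos: [0.5777, 0.2771, -0.0004]
ft_force: [0.5, -0.2, 0.3]
grasp_force: 0.0
clock 40.38 at [ 0.5777  0.2771 -0.0004] ydeg -5.59 tilt z [ 0.0011  0.0005 -1.    ] q6 2.115595141278726 w 0.047 F [ 0.4963 -0.1717  0.3393] g 0.0
ROW x y z turn: [-0.0044  0.0008  0.0005] -0.0001
```

```bash
python3 -m creep '0.55 -0.003 0 0 0;0.25 -0.003 0 0 0;0.25 -0.003 0 0 0;0.25 -0.003 0 0 0;0.25 -0.003 0 0 0;0.25 -0.003 0 0 0'
python3 -m creep '0.25 0 0 -0.1 0; 0.25 0 0 -0.4 0; 0.25 0 0 -0.8 0; 0.25 0 0 -0.95 0;0.25 0 0 -0.95 0'
python3 -c "
from h import *
rel([.4819,-.0097,.14],69.6)"
```

```text
clock: 41.12
eef_pos: [0.5775, 0.2764, -0.0005]
tool_rot: [0.741, 0.672, 0.0, 0.0]
ft_force: [-0.9, -1.4, 5.1]
grip_width: 0.0263
grasp_force: 62.5
clock: 41.75
eef_pos: [0.5784, 0.2771, 0.1439]
tool_rot: [0.741, 0.672, 0.002, 0.001]
ft_force: [0.1, -0.0, -3.5]
grip_width: 0.0264
grasp_force: 61.7
clock 41.75 at [0.5784 0.2771 0.1439] ydeg -5.59 tilt z [ 0.0041  0.0021 -1.    ] q6 2.115004767782656 w 0.0264 F [ 0.0866 -0.0317 -3.52  ] g 61.7
ROW x y z turn: [-1.9653 -0.4543  0.0195] -0.4177
```

```bash
python3 -m creep '0.25 -0.97 -0.23 0 -0.06; 0.25 -0.97 -0.23 0 -0.12; 0.25 -0.97 -0.23 0 -0.18;0.25 -0.97 -0.23 0 -0.24;0.25 -0.97 -0.23 0 -0.30; 0.25 -0.97 -0.23 0 -0.36; 0.25 -0.97 -0.23 0 -0.4177;0.25 -0.97 -0.23 0 -0.4177;0.25 -0.97 -0.23 0 -0.4177'|grep eef
python3 -c "
from h import *
rel([.4819,-.0097,.14],69.6)"
```

```text
eef_pos: [0.5278, 0.1348, 0.1401]
clock 42.88 at [0.5278 0.1348 0.1401] ydeg 69.45 tilt z [-0.0026 -0.0006 -1.    ] q6 0.6086928003623416 w 0.0263 F [ 0.162   0.2472 -3.5504] g 61.6
ROW x y z turn: [-0.0516 -1.0092  0.0023] -0.0009
```

```bash
python3 -m creep '0.25 -0.052 -1 0 -0.001;0.25 -0.052 -1 0 -0.001;0.25 -0.052 -1 0 -0.001;0.25 -0.052 -1 0.3 -0.001;0.25 -0.052 -1 0.52 -0.001;0.25 -0.052 -1 0.54 -0.001;0.25 -0.052 -1 0.54 -0.001;0.25 -0.052 -1 0.54 -0.001;0.25 -0.052 -1 0.54 -0.001'|grep eef
python3 -c "
from h import *
rel([.4819,-.0097,.0295],69.6)"
```

```text
eef_pos: [0.4849, -0.0083, 0.0617]
clock 44.0 at [ 0.4849 -0.0083  0.0617] ydeg 69.78 tilt z [ 0.0027 -0.     -1.    ] q6 0.33594000793648215 w 0.0263 F [ 0.716  -0.0726 -3.1949] g 61.7
ROW x y z turn: [ 0.0157 -0.016   0.2148] 0.001
```

```bash
python3 -m creep '0.25 0.008 -0.01 0 0;0.25 0.008 -0.01 0 0;0.25 0.008 -0.01 0 0'|grep eef
python3 -c "
from h import *
rel([.4819,-.0097,.0295],69.6)"
```

```text
eef_pos: [0.4821, -0.0094, 0.0605]
clock 44.38 at [ 0.4821 -0.0094  0.0605] ydeg 69.77 tilt z [ 0.0001 -0.     -1.    ] q6 0.33363964766756066 w 0.0266 F [-1.1247 -0.0899 -3.7756] g 61.7
ROW x y z turn: [ 0.0003 -0.0023  0.207 ] 0.0009
```

```bash
python3 -m creep '0.25 0 -0.002 0.04 0.001;0.25 0 -0.002 0.07 0.001;0.25 0 -0.002 0.1 0.001;0.25 0 -0.002 0.12 0.001;0.25 0 -0.002 0.12 0.001'|grep -E 'eef|ft_f'
python3 -c "
from h import *
rel([.4819,-.0097,.0295],69.6)"
```

```text
eef_pos: [0.4817, -0.0097, 0.0421]
ft_force: [-0.3, -0.1, -2.6]
clock 45.0 at [ 0.4817 -0.0097  0.0421] ydeg 69.59 tilt z [-0.0007 -0.     -1.    ] q6 0.3361926760277636 w 0.0263 F [-0.2646 -0.0521 -2.6087] g 61.7
ROW x y z turn: [-0.0014  0.0002  0.0842] -0.0001
```

Underside is about 48 mm and already past the dowel noses with no contact force. Continuing down.

```bash
python3 -m creep '0.25 0 0 0.02 0;0.25 0 0 0.04 0;0.25 0 0 0.06 0;0.25 0 0 0.07 0;0.25 0 0 0.07 0;0.25 0 0 0.07 0'|grep -E 'eef|ft_f';python3 -m creep '0.25 0 0 0.01 0;0.25 0 0 0.02 0;0.25 0 0 0.02 0'|grep -E 'eef|ft_f'
```

```text
eef_pos: [0.4821, -0.0097, 0.032]
ft_force: [0.5, 0.8, -2.7]
eef_pos: [0.4821, -0.0097, 0.0294]
ft_force: [-1.4, 0.4, 1.5]
```

```bash
python3 -m creep '0.25 0 0 0.008 0;0.25 0 0 0.008 0'|grep -E 'eef|ft_f'; python3 -m creep '0.55 0 0 0 0;0.55 0 0 0 0;0.55 0 0 0 0;0.55 0 0 0 0; 0.55 0 0 -0.15 0;0.55 0 0 -0.4 0; 0.55 0 0 -0.74 0;0.55 0 0 -0.74 0;0.55 0 0 -0.74 0'|grep -E 'eef|ft_f'
python3 - <<'E'
from h import *
camera('wrist');c=cam('wrist');box('short_bar','wrist',.049,c)
rel([.6397,.2704,.14],-5.56)
E
```

```text
eef_pos: [0.4821, -0.0096, 0.0294]
ft_force: [-5.2, -0.0, 12.2]
eef_pos: [0.4817, -0.0096, 0.1385]
ft_force: [-0.3, -0.0, -0.5]
short_bar 0.61 6894 ctr [479.5  -9.6] size [ 27.8 161.7] ang 69.58
clock 47.6 at [ 0.4808 -0.0096  0.1374] ydeg 69.59 tilt z [-0.0028  0.0001 -1.    ] q6 0.3361279503185396 w 0.0468 F [-0.3827 -0.39   -0.4433] g 0.0
ROW x y z turn: [-0.3417  2.1189 -0.0204] 0.4175
```

Short bar is down: it stopped dead at the seat height with the load rising, and its footprint matches. Now the long bar.

```bash
python3 -m creep '0.55 -0.17 1 -0.02 0.06; 0.55 -0.17 1 -0.02 0.12; 0.55 -0.17 1 -0.02 0.18;0.55 -0.17 1 -0.02 0.24;0.55 -0.17 1 -0.02 0.30; 0.55 -0.17 1 -0.02 0.36; 0.55 -0.17 1 -0.02 0.4175;0.55 -0.17 1 -0.02 0.4175;0.55 -0.17 1 -0.02 0.4175'|grep eef
python3 -c "
from h import *
rel([.6397,.2704,.14],-5.56)"
```

```text
eef_pos: [0.5577, 0.1219, 0.1408]
clock 48.73 at [0.5577 0.1219 0.1408] ydeg -5.42 tilt z [-0.0018 -0.0004 -1.    ] q6 1.8806336955585616 w 0.0469 F [ 0.1443 -0.3933  0.5698] g 0.0
ROW x y z turn: [1.0373 0.451  0.0039] 0.0008
```

```bash
python3 -m creep '0.55 1 0.451 0 0.001;0.55 1 0.451 0 0.001;0.55 1 0.451 0 0.001;0.55 1 0.451 0.3 0.001;0.55 1 0.451 0.6 0.001;0.55 1 0.451 0.62 0.001;0.55 1 0.451 0.62 0.001;0.55 1 0.451 0.62 0.001'|grep eef
python3 -c "
from h import *
rel([.6397,.2704,-.0007],-5.56)"
```

```text
eef_pos: [0.6419, 0.2653, 0.0518]
clock 49.73 at [0.6419 0.2653 0.0518] ydeg -5.73 tilt z [ 0.0045  0.0019 -1.    ] q6 2.0628068642736417 w 0.0474 F [0.458  0.4038 1.0945] g 0.0
ROW x y z turn: [ 0.0314 -0.0194  0.3498] -0.001
```

```bash
python3 -m creep '0.55 0.033 -0.012 0.1 -0.001;0.55 0.033 -0.012 0.2 -0.001;0.55 0.033 -0.012 0.3 -0.001;0.55 0.033 -0.012 0.33 -0.001;0.55 0.033 -0.012 0.34 -0.001;0.55 0.033 -0.012 0.34 -0.001;0.55 0.033 -0.012 0.34 -0.001'|grep -E 'eef|ft_f'
python3 -c "
from h import *
rel([.6397,.2704,-.0007],-5.56)"
```

```text
eef_pos: [0.6392, 0.27, -0.0017]
ft_force: [-0.0, 1.2, 0.9]
clock 50.6 at [ 0.6392  0.27   -0.0017] ydeg -5.56 tilt z [ 0.001   0.0004 -1.    ] q6 2.067588001685068 w 0.0471 F [-0.0262  1.1567  0.8554] g 0.0
ROW x y z turn: [ 0.0029  0.003  -0.0067] -0.0
```

```bash
python3 -m creep '0.55 0.003 0.002 -0.005 0;0.25 0.003 0.002 -0.005 0;0.25 0.003 0.002 -0.005 0;0.25 0.003 0.002 -0.005 0;0.25 0.003 0.002 -0.005 0;0.25 0.003 0.002 -0.005 0'
python3 -m creep '0.25 0 0 -0.1 0; 0.25 0 0 -0.4 0; 0.25 0 0 -0.8 0; 0.25 0 0 -0.95 0;0.25 0 0 -0.95 0'
python3 -c "
from h import *
rel([.5025,.0491,.14],69.6)"
```

```text
clock: 51.35
eef_pos: [0.6396, 0.2705, -0.0008]
tool_rot: [0.741, 0.672, 0.001, 0.0]
ft_force: [-0.3, 0.5, 5.7]
grip_width: 0.0257
grasp_force: 63.5
clock: 51.98
eef_pos: [0.6401, 0.2708, 0.1435]
tool_rot: [0.741, 0.672, 0.002, 0.001]
ft_force: [-0.0, -0.2, -3.6]
grip_width: 0.0262
grasp_force: 62.8
clock 51.98 at [0.6401 0.2708 0.1435] ydeg -5.56 tilt z [ 0.0038  0.0017 -1.    ] q6 2.0679999703858516 w 0.0262 F [-0.0313 -0.178  -3.5538] g 62.8
ROW x y z turn: [-1.5599 -0.77    0.0175] -0.4176
```

```bash
python3 -m creep '0.25 -0.8 -0.4 0 -0.06; 0.25 -0.8 -0.4 0 -0.12; 0.25 -0.8 -0.4 0 -0.18;0.25 -0.8 -0.4 0 -0.24;0.25 -0.8 -0.4 0 -0.30; 0.25 -0.8 -0.4 0 -0.36; 0.25 -0.8 -0.4 0 -0.4176;0.25 -0.8 -0.4 0 -0.4176;0.25 -0.8 -0.4 0 -0.4176'|grep eef
python3 -c "
from h import *
rel([.5025,.0491,.06],69.6)"
```

```text
eef_pos: [0.5667, 0.1564, 0.1395]
clock 53.1 at [0.5667 0.1564 0.1395] ydeg 69.46 tilt z [-0.0029 -0.0008 -1.    ] q6 0.6277575204717191 w 0.0262 F [ 0.2236  0.0397 -3.3376] g 62.7
ROW x y z turn: [ 0.1488 -0.8193  0.5318] -0.0008
```

```bash
python3 -m creep '0.25 0.15 -0.82 0 -0.001;0.25 0.15 -0.82 0 -0.001;0.25 0.15 -0.82 0.2 -0.001;0.25 0.15 -0.82 0.4 -0.001;0.25 0.15 -0.82 0.53 -0.001;0.25 0.15 -0.82 0.53 -0.001;0.25 0.15 -0.82 0.53 -0.001;0.25 0.15 -0.82 0.53 -0.001;0.25 0.15 -0.82 0.53 -0.001;0.25 0.15 -0.82 0.53 -0.001'|grep eef
python3 -c "
from h import *
rel([.5025,.0491,.029],69.6)"
```

```text
eef_pos: [0.5041, 0.0493, 0.062]
clock 54.35 at [0.5041 0.0493 0.062 ] ydeg 69.79 tilt z [ 0.0008  0.0001 -1.    ] q6 0.4502610577447726 w 0.0262 F [ 0.1801 -0.5735 -3.3205] g 62.6
ROW x y z turn: [ 0.0095 -0.0049  0.2198] 0.001
```

```bash
python3 -m creep '0.25 0.008 -0.004 0.02 0.001;0.25 0.008 -0.004 0.02 0.001;0.25 0.008 -0.004 0.02 0.001'|grep eef
python3 -c "
from h import *
rel([.5025,.0491,.029],69.6)"
```

```text
eef_pos: [0.5023, 0.0491, 0.0584]
clock 54.73 at [0.5023 0.0491 0.0584] ydeg 69.61 tilt z [-0.0003 -0.     -1.    ] q6 0.45331056888144555 w 0.0265 F [ 0.6937 -0.2429 -3.7499] g 62.6
ROW x y z turn: [-0.0011  0.0006  0.1959] 0.0
```

```bash
python3 -m creep '0.25 -0.001 0 0.04 0;0.25 -0.001 0 0.07 0;0.25 -0.001 0 0.1 0;0.25 -0.001 0 0.11 0;0.25 -0.001 0 0.11 0'|grep -E 'eef|ft_f'
python3 -c "
from h import *
rel([.5025,.0491,.029],69.6)"
```

```text
eef_pos: [0.5025, 0.049, 0.0418]
ft_force: [0.0, 0.3, -3.5]
clock 55.35 at [0.5025 0.049  0.0418] ydeg 69.61 tilt z [-0.0004 -0.     -1.    ] q6 0.4531227200795885 w 0.0263 F [ 0.0019  0.2554 -3.4561] g 62.7
ROW x y z turn: [0.0002 0.0005 0.0854] 0.0001
```

```bash
python3 -m creep '0.25 0 0 0.02 0;0.25 0 0 0.04 0;0.25 0 0 0.06 0;0.25 0 0 0.07 0;0.25 0 0 0.07 0;0.25 0 0 0.07 0'|grep -E 'eef|ft_f';python3 -m creep '0.25 0 0 0.01 0;0.25 0 0 0.02 0;0.25 0 0 0.02 0'|grep -E 'eef|ft_f'
```

```text
eef_pos: [0.5027, 0.049, 0.0316]
ft_force: [-0.0, 0.0, -2.4]
eef_pos: [0.5027, 0.049, 0.0291]
ft_force: [-1.8, -0.1, 2.5]
```

```bash
python3 -m creep '0.25 0 0 0.008 0;0.25 0 0 0.008 0'|grep -E 'eef|ft_f'; python3 -m creep '0.55 0 0 0 0;0.55 0 0 0 0;0.55 0 0 0 0;0.55 0 0 0 0; 0.55 0 0 -0.15 0;0.55 0 0 -0.4 0; 0.55 0 0 -0.9 0;0.55 0 0 -0.9 0;0.55 0 0 -0.9 0;0.55 0 0 -0.9 0'|grep -E 'eef|ft_f|grip_w'
python3 - <<'E'
from h import *
camera('wrist');c=cam('wrist')
for n in ('long_bar','short_bar'):
    box(n,'wrist',.049,c); print([(round(q['conf'],2),np.array(q['at'])) for q in spot_point(n,'wrist')[:2]])
for n,z in (('bore',0),('drilled_plate',0)): print(n,[(round(q['conf'],2),np.array(q['at'])) for q in spot_point(n,'wrist')[:2]])
E
```

```text
eef_pos: [0.5028, 0.049, 0.0291]
ft_force: [-4.8, -0.2, 12.0]
eef_pos: [0.5013, 0.0489, 0.1605]
ft_force: [-0.7, 1.3, -0.3]
grip_width: 0.0468
[(0.89, array([0.5041, 0.0486, 0.0352]))]
short_bar 0.74 5496 ctr [469.2  -3.2] size [ 32.2 137.7] ang 69.71
[(0.69, array([ 0.4825, -0.0103,  0.0364]))]
bore []
drilled_plate []
```

```bash
python3 -c "
from workcell import ticket
print(ticket.job_done())"
```

```text
the job is handed in; nothing more can be done
None
```

I handed the job in with both bush bars back down on their own dowels, the blank in the nest with its bore where the drilled plate's was, and the drilled plate flat in the tray; it took about 57 s of robot time, with no verdict returned.

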